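# Close the keeper bar and hold the belt tensioner back

### The job

A belt is about to be fitted to this small drive unit. First swing the steel keeper bar fully shut over the toothed pulley, until it snaps in behind its ball catch, then push the blue sprung tensioner arm back by its orange post, past the click of its pawl, and keep holding it there: it springs back if let go, so finish with the gripper still holding the arm back and the keeper still shut. Leave the loose parts lying around the unit where they are.

Things in the scene. Friction and masses are not known exactly. Their poses are not given: they have to be found in the camera images.
- drive: Belt-drive unit fixed to a black mat: grey base plate 150 mm (its x) by 170 mm (its y) by 12 mm thick, carrying two toothed pulleys, the keeper bar and the tensioner arm. Origin: centre of the plate's underside; z up; the tensioner arm is pushed back roughly along the plate's +x. Apart from the knob of the keeper bar and the orange post (both 84 to 86 mm high), nothing on it rises more than 50 mm above the origin.
- keeper_hinge (a point): Point on the upright hinge axis of the keeper bar, at plate-frame (-12, -55, 40) mm, 40 mm above the plate's underside.
- keeper_knob (a point): Middle of the free height of the upright yellow knob (cylinder, 14 mm diameter, from 46 to 86 mm above the plate's underside) near the end of the steel keeper bar, 74 mm from the hinge axis; this point is 66 mm above the plate's underside. Shut, the bar lies along the plate's +x from its hinge; open, it stands out towards the plate's -y.
- keeper (a joint): Angle of the keeper bar in rad: 0 = shut against its stop; grows as it opens (clockwise from above), at most 1.3. It swings with slight friction (under 1 N at the knob), and stays where it is left. Between about 0.4 and 0.07 it rides over a sprung steel ball (about 4 N at the knob), which then pops up behind the bar and keeps it shut.
- tensioner_hinge (a point): Point on the upright hinge axis of the tensioner arm, at plate-frame (-45, 50, 21) mm.
- tensioner_post (a point): Middle of the free height of the orange upright post (cylinder, 14 mm diameter, from 29 to 85 mm above the plate's underside) at the end of the blue tensioner arm, 85 mm from its hinge axis; this point is 65 mm above the plate's underside. At rest the arm points along the plate's -y from its hinge.
- tensioner (a joint): Angle of the tensioner arm in rad: 0 = at rest; grows as it is pushed back (counter-clockwise from above, the post moving to the plate's +x), end stop at 0.70. A spring drives it back to 0 (about 3 N at the post at rest, 7 to 8 N at 0.6). From about 0.1 to 0.5 a lobe on the arm pushes the brass pawl plunger aside (some 3 N more at first); beyond 0.5 the pawl has clicked over and is clear. The pawl does not lock the arm.
- power_sensor: Bystander: black round puck 48 mm wide, 18 mm high, loose on the bench; origin at its underside.
- lens_tube: Bystander: black lens tube, 30 mm wide, 25 mm high, loose on the bench; origin at its underside.
- filter_mount: Bystander: round mounted orange filter, 25 mm wide, 6 mm high, loose on the bench; origin at its underside.

How it is judged (in metres and radians):
On the way, in this order (a step that is already met when the one before it is completed fails the run):
1. the keeper bar is shut, snapped in behind its ball, with the tensioner arm not yet pushed (value of joint keeper below 0.06 rad and value of joint tensioner below 0.1 rad), for 0.2 s.
2. the tensioner arm is held back past the click by the fingers (value of joint tensioner above 0.5 rad and contact force between the fingers and tensioner above 2 N), for 0.2 s.
At the end, for the whole second after the job is handed in: The keeper bar is shut (joint below 0.06 rad), and the fingers still hold the tensioner arm back past its click (joint above 0.5 rad, finger force on it over 2 N) (all of step 2 and value of joint keeper below 0.06 rad); the arm keeps its last pose, push and grip.
It fails at once if a loose part beside the unit was moved by more than 15 mm (distance of any of power_sensor, lens_tube, filter_mount from where it was at the start of the episode above 0.015 m).
It also fails if it takes over 43 s, if anything falls off the work surface, if the arm or the gripper's body presses on something with over 40 N, if the wrist force passes 120 N, or if a joint passes its speed limit or range.

### The arm

A 6-joint arm with a two-finger parallel gripper is mounted at the origin on a cart in front of the work surface, level with it; the furniture and walls round the work are solid. World frame = base frame: x ahead of the robot, y to its left, z up, the work surface at z = 0. Lengths are in mm, angles in degrees, forces in N, time in s.
With the tool pointing down it reaches from about 300 to 850 mm from the base axis. Payload 4.2 kg.
Tool frame: the origin (TCP) lies midway between the tips of the shut fingers; the grasp point (between the pads) lies 19 mm behind it; x points along the fingers, z is the direction in which the jaws open and shut, and the axes are right-handed (so a half turn about x gives the same grasp; the last joint's range is limited). The gripper opens to 91 mm and grips with 3 to 60 N. Pads are 32 mm wide; open, the fingers measure 118 mm over their backs; the gripper's body (76 mm by 178 mm) begins 60 mm behind the grasp point.
Start: joints at [-67.323, 18.312, 89.639, -0, 72.044, -1.146], TCP at [232.26, -526.021, 213.976] pointing down, gripper open.
Joint ranges: [-177.97, 177.97], [-48.28, 115.42], [12.27, 149.76], [-77.06, 257.06], [2.81, 150.46], [-146.56, 146.56]. Speed limits (degrees/s): [147.25, 147.25, 180, 180, 180, 180].

### API

Orientations are given as [roll, pitch, yaw] about the fixed x, y, z axes, in that order (R = Rz(yaw) Ry(pitch) Rx(roll)).
In Python, from workcell import env gives the robot as it stands.
- The arm moves only by the tool send_rows, never from a script. Its argument "commands" is a list that holds one entry, the list of rows, each a list of 6 numbers: the shift along the tool's x, y, z normalised to -1 to 1, where 1 is 0.1 m, then the turn, a rotation vector about the tool's x, y, z normalised to -1 to 1, where 1 is 2 pi rad. In form: [[[x, y, z, wx, wy, wz], ...]]. A call has 1 to 20 rows; each row is the pose to reach, as a shift and turn from the pose commanded when the call began, along the tool's axes at that moment, turning the shorter way round; what a row does not reach only later rows make up. A row lasts 1/8 s, in which the tool goes at most 62.5 mm and 10.7 degrees, less where a joint would pass 70% of its speed; a pose out of reach is approached as far as the arm can. A call with a number of a shift or a turn outside -1 to 1 is refused whole. A call with a gripper value outside its range is refused whole. "jaw" is the closure, from -1 (fully open) to 1 (shut), so that 0 is half open, set as the call begins (left out, the last holds). The fingers move at their own pace and stop on an object; "force" is the grip in N (left out, the last holds). Time passes only in rows, so rows that repeat a pose let the fingers close. It gives the time, the measured TCP pose, the force and the opening at its end, in the units of the state.
- env.state(): the state, without advancing time (a new reading comes with each control period).
- env.grab_frame(name): name is "scene" or "side" or "wrist"; returns (picture, depth): 384x512x3 uint8, red, green, blue; 384x512 float32, mm along the optical axis (not along the pixel's ray), 0 where there is no reading.
- env.get_calibration(name): a dict with "mtx" (3x3 intrinsics, pixels), "camera_from_world" (4x4, takes a point from world to camera coordinates). Camera axes: x right, y up, looking along -z (the intrinsics and any distortion apply to the point x, -y, -z); pixel columns grow to the right and rows downward; lengths in mm; the calibration is good to about 2 mm. A picture is of the moment at which its call begins: read the wrist's pose just before it. get_calibration takes no time and is no camera call; for the wrist camera it gives the pose at the moment of the call.
- env.job_done(): hands the job in, once; it reports no verdict.
The state is a dict: "time_s": time; "qpos": joint angles; "qvel": joint speeds; "effort": joint torques, N m; "ee_pos": TCP position; "ee_rot": TCP orientation; "force": force on the tool from outside, world axes, zero at the start; "torque": the same for the moment, N m; "gripper_width": finger opening in mm.
Only numpy, scipy, OpenCV 4.12 (cv2) and the standard library are available. Lean on these libraries where they do the work, as an engineer would, in place of code of your own. Each camera call takes 0.05 s, during which the arm holds its last target.

## Working session

There is one attempt and no reset: what is moved stays moved. The work goes in short steps, Python scripts to look and compute and a tool call to move; the robot and the scene stay as the last step left them, time stands still between calls to the robot, and variables do not carry over. Pictures are saved under pics/ and viewed, and the job is handed in when it is done.

Besides the shell and the picture viewer there is one more tool, called after "Request:" as name([rows], argument=value, ...), one row to a line, values as JSON. send_rows: Moves the arm, as the interface text tells. Its arguments: {"type":"object","properties":{"commands":{"type":"array","items":{"type":"array","items":{"type":"array","items":{"type":"number","minimum":-1,"maximum":1}}}},"jaw":{"type":"number"},"force":{"type":"number"}},"required":["commands"]}

```bash
mkdir -p pics; ls
cat > h.py <<'E'
import numpy as np, cv2
from workcell import env
def grab(n,fn):
    cal=env.get_calibration(n); p,d=env.grab_frame(n)
    cv2.imwrite('pics/'+fn,cv2.cvtColor(p,cv2.COLOR_RGB2BGR)); np.savez('pics/'+fn+'.npz',p=p,d=d,K=cal['mtx'],T=cal['camera_from_world'])
    return p,d,cal
def ray(K,T,u,v):
    T=np.array(T);K=np.array(K);R=T[:3,:3];c=-R.T@T[:3,3]
    x=np.linalg.solve(K,[u,v,1.]);d=R.T@np.array([x[0],-x[1],-x[2]])
    return c,d
def onplane(K,T,u,v,z):
    c,d=ray(K,T,u,v); return c+d*(z-c[2])/d[2]
def depthpt(K,T,u,v,dm):
    c,d=ray(K,T,u,v); return c+d*dm
E
python3 - <<'E'
from h import *
print(env.state())
for n in('scene','side','wrist'):
    p,d,c=grab(n,n+'0.png'); print(n,c)
E
```

```text
pics
{'time_s': 0.0, 'qpos': array([-6.73226163e+01,  1.83515528e+01,  8.97066591e+01,  5.63731836e-04,
        7.20453617e+01, -1.14650691e+00]), 'qvel': array([ 0.02085097, -0.02854473,  0.05538177, -0.09175873,  0.02041536,
       -0.05051762]), 'effort': array([-7.01549743e-04, -4.12462449e+01, -2.31973135e+01,  7.26164994e-02,
        4.59191320e-02, -1.67041508e-04]), 'ee_pos': array([ 232.05647595, -525.52822316,  213.11947137]), 'ee_rot': array([178.55700661,  89.89642494, 112.38072293]), 'force': array([-0.18314252, -0.24352446,  0.47648173]), 'torque': array([ 0.0067492 , -0.04723496, -0.02367507]), 'gripper_width': 91.34970009515983}
scene {'mtx': array([[451.12925943,   0.        , 257.75948716],
       [  0.        , 451.12925943, 191.09450564],
       [  0.        ,   0.        ,   1.        ]]), 'camera_from_world': array([[-3.92143698e-01, -9.19872013e-01,  7.66806680e-03,
         4.52427988e+02],
       [ 5.85520684e-01, -2.43162424e-01,  7.73328885e-01,
        -2.71919633e+02],
       [-7.09499013e-01,  3.07745861e-01,  6.33958702e-01,
        -6.36722582e+02],
  
[... 447 characters left out ...]
    [-6.52786101e-02, -8.12866397e-01,  5.78780550e-01,
        -7.97197589e+02],
       [ 0.00000000e+00,  0.00000000e+00,  0.00000000e+00,
         1.00000000e+00]])}
wrist {'mtx': array([[282.09852439,   0.        , 252.87760388],
       [  0.        , 282.09852439, 193.59902088],
       [  0.        ,   0.        ,   1.        ]]), 'camera_from_world': array([[ 4.04477525e-01, -9.14547791e-01, -5.19294293e-04,
        -5.73909441e+02],
       [ 8.74372726e-01,  3.86875600e-01, -2.92915699e-01,
         3.27112873e+01],
       [ 2.68086308e-01,  1.18023760e-01,  9.56138130e-01,
        -3.91256939e+02],
       [ 0.00000000e+00,  0.00000000e+00,  0.00000000e+00,
         1.00000000e+00]])}
```

View pics/scene0.png

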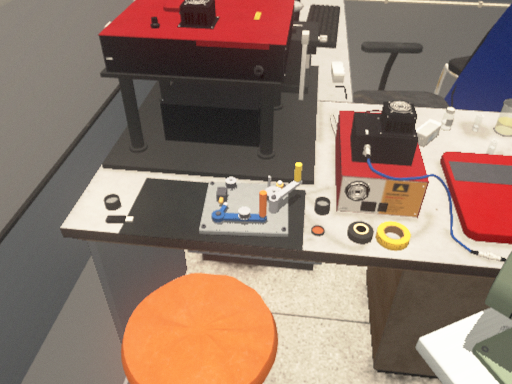

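View pics/side0.png

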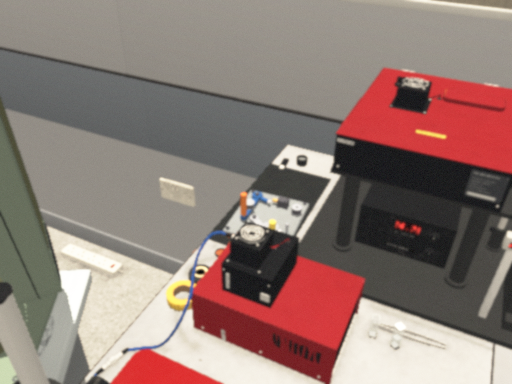

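View pics/wrist0.png

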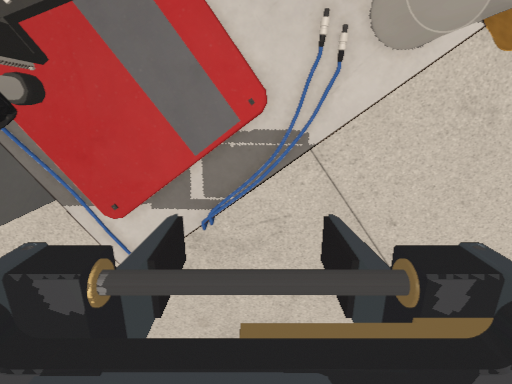

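The scene view shows the unit at about (245,205), with the orange post near (263,203) and the yellow knob near (298,172). The side view shows the post near (243,203). The wrist camera doesn't see the unit. Next I'll zoom in and segment by colour.

```bash
cat > m.py <<'E'
from h import *
import sys
for n,(x0,y0,x1,y1) in (('scene0',(70,130,420,270)),('side0',(170,130,350,310))):
    f=np.load(f'pics/{n}.png.npz');p,d,K,T=f['p'],f['d'],f['K'],f['T']
    hsv=cv2.cvtColor(p,cv2.COLOR_RGB2HSV)
    for nm,lo,hi in(('orange',(5,150,90),(16,255,255)),('yellow',(22,120,90),(32,255,255)),('blue',(98,120,60),(120,255,255))):
        m=cv2.inRange(hsv,lo,hi); k,l,s,c=cv2.connectedComponentsWithStats(m)
        for i in range(1,k):
            if s[i,4]>=8 and x0<c[i,0]<x1 and y0<c[i,1]<y1:
                mm=l==i; dm=np.median(d[mm]); print(n,nm,s[i],c[i].round(1),depthpt(K,T,*c[i],dm).round(0))
    crop=p[y0:y1,x0:x1]; s=min(800/crop.shape[1],600/crop.shape[0])
    cv2.imwrite(f'pics/{n}_z.png',cv2.cvtColor(cv2.resize(crop,None,fx=s,fy=s,interpolation=cv2.INTER_CUBIC),cv2.COLOR_RGB2BGR))
E
python3 m.py
```

```text
scene0 orange [383 181  43  35 936] [403.9 198.7] [380.  26.  53.]
scene0 orange [260 193   7  23 135] [262.5 204.1] [459. 287.  63.]
scene0 orange [312 226  11   8  59] [317.3 229.5] [413. 191.   3.]
scene0 yellow [294 162   8  20 122] [297.5 170.9] [513. 188.  74.]
scene0 yellow [219 198   4   4   8] [220.8 199.5] [541. 342.  28.]
scene0 yellow [377 222  34  23 370] [393.4 233.3] [336.  74.  19.]
scene0 blue [213 205  25  14 148] [224.8 214.6] [495. 350.  29.]
scene0 blue [249 215  15   5  50] [255.1 217.3] [467. 298.  27.]
side0 orange [240 192   7  23  88] [243.  202.5] [465. 276.  66.]
side0 orange [217 250   6   6  27] [219.2 252.1] [410. 189.   3.]
side0 orange [191 300   2   7  13] [191.5 303.2] [363.  -8.  71.]
side0 yellow [270 222   5   8  35] [272.  225.2] [517. 176.  81.]
side0 yellow [167 281  23  25 230] [176.3 293.7] [330.  61.  20.]
side0 blue [253 193  13   9  59] [258.  197.4] [504. 346.  27.]
side0 blue [205 231  20  10  52] [215.2 233.6] [405.  95. 134.]
side0 blue [191 275   3   6  13] [192.1 277.6] [366.   9. 114.]
side0 blue [190 288   2  10  12] [190.6 292.6] [364. -20. 110.]
```

View pics/scene0_z.png

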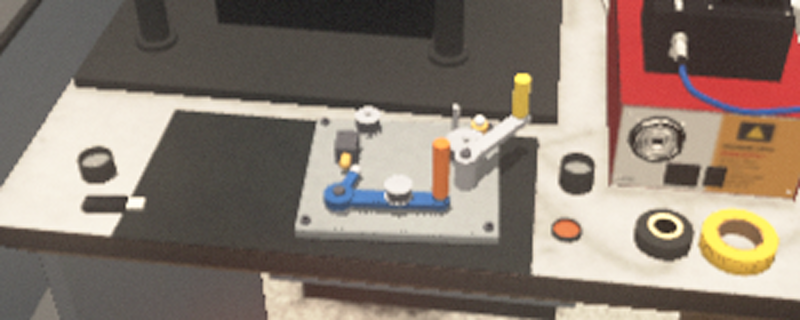

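View pics/side0_z.png

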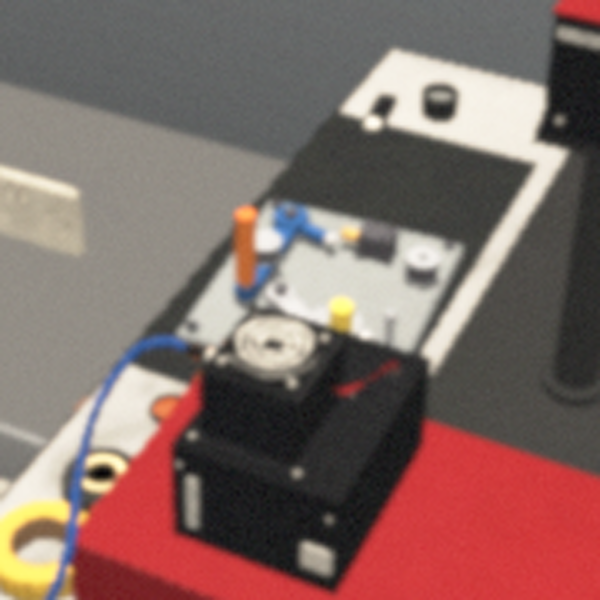

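```bash
cat > m2.py <<'E'
from h import *
def load(n):
    f=np.load(f'pics/{n}.png.npz');return f['p'],f['d'],f['K'],f['T']
S=load('scene0');D=load('side0')
def axis(img,lo,hi,x0,y0,x1,y1):
    m=cv2.inRange(cv2.cvtColor(img[0],cv2.COLOR_RGB2HSV),lo,hi)[y0:y1,x0:x1]
    ys,xs=np.nonzero(m); return xs+x0,ys+y0
def tri(a,b):
    c1,d1=ray(S[2],S[3],*a);c2,d2=ray(D[2],D[3],*b)
    t=np.linalg.lstsq(np.c_[d1,-d2],c2-c1,rcond=None)[0];p,q=c1+t[0]*d1,c2+t[1]*d2
    return ((p+q)/2).round(1),np.linalg.norm(p-q).round(1)
for nm,lo,hi,bs,bd in(('orange',(5,150,90),(16,255,255),(255,185,275,222),(236,185,252,222)),('yellow',(22,120,90),(32,255,255),(290,155,306,188),(265,215,280,235))):
    a=axis(S,lo,hi,*bs);b=axis(D,lo,hi,*bd)
    # top rows (cap): mean of x, top y
    for X in(a,b): print(nm,X[0].min(),X[0].max(),X[1].min(),X[1].max())
    ta=(a[0][a[1]<a[1].min()+5].mean(),a[1].min()+2.); tb=(b[0][b[1]<b[1].min()+5].mean(),b[1].min()+2.)
    print(nm,'top',tri(ta,tb))
# obstacle cloud
for I in(S,D):
    p,d,K,T=I
    v,u=np.nonzero(d>0); R=T[:3,:3];c=-R.T@T[:3,3]
    x=np.linalg.inv(K)@np.array([u,v,np.ones_like(u)]);w=(R.T@(np.array([x[0],-x[1],-x[2]])*d[v,u])).T+c
    np.save('pics/cloud%d.npy'%(I is D),w)
A=np.vstack([np.load('pics/cloud0.npy'),np.load('pics/cloud1.npy')])
A=A[(A[:,2]>-30)&(A[:,2]<700)]
for z0 in(100,):
    H=np.zeros((22,30))
    xi=((A[:,0]-250)//25).astype(int);yi=((A[:,1]+150)//25).astype(int)
    ok=(xi>=0)&(xi<22)&(yi>=0)&(yi<30)
    np.maximum.at(H,(xi[ok],yi[ok]),A[ok,2])
    print('cols y',[-150+25*i for i in range(30)])
    for i in range(22): print(250+25*i,' '.join('%3d'%h for h in H[i]))
E
python3 m2.py
```

```text
orange 260 266 193 215
orange 240 246 192 214
orange top (array([465.1, 285.1,  81.1]), np.float64(2.5))
yellow 294 301 162 181
yellow 270 274 222 229
yellow top (array([519.8, 182. ,  82.2]), np.float64(5.6))
cols y [-150, -125, -100, -75, -50, -25, 0, 25, 50, 75, 100, 125, 150, 175, 200, 225, 250, 275, 300, 325, 350, 375, 400, 425, 450, 475, 500, 525, 550, 575]
250  32  33  32  32   9   3   3   2   1   0   0   0   0   0   0   0   0   0   0   0   0   0   0   0   0   0   0   0   0   0
275  31  32  32  32   8   2   2   3   3   2   1   0   0   0   0   0   0   0   0   0   0   0   0   0   0   0   0   0   0   0
300  31  33  32  39  46   2   2  18  20  20   2   2   0   0   0   0   0   0   0   0   0   0   0   0   0   0   0   0   0   0
325  32  32  31  71  84   3   3  20  20  20  19  17   3   2   0   0   0   0   0   0   0   0   0   0   0   0   0   0   0   0
350  32  32  30   3 108 115 115 118 123 119  19  18   2   2   2   2   0   0   0   0   0   0   0   0   0   0   0   0   0   0
375  32  31   3   3  99 100 101 101 124 134 135  19   2   6   2   4   4   2   0   0   0   0   0   0   0   0   0   
[... 1293 characters left out ...]
  17 291 291 291 291 291 291 290  17  17  15   4   4   5   4   4   3  19  16   2
675   2   3   2  50  46  10   2  15  16  16 290 292 291 291 291 292 291 291 290 210  16  16  14   4   4   2   2 427   1 410
700   2   2   2  51  10  10  16  17  16  17 291 291 291 291 291 291 291 291 291 290 290  17  16  15  13   2 430 427   2 412
725   2   2   2   8   9   6  16  18  17 289 291 291 291 292 291 291 292 292 291 291 291 291 288  16  15 434 433   1 412 411
750   2   2   2   8   7  16  16  16  16 290 291 292 292 291 291 291 335 335 335 291 291 291 291 291 211 437  15  15 412 308
775   3   2   2   5   3  17  17  16 290 291 291 292 292 291 291 331 335 335 335 330 309 309 291 291 441 438  16 412 410   0
```

```bash
cat >> h.py <<'E'
from scipy.spatial.transform import Rotation as Ro
def pose():
    s=env.state(); return np.array(s['ee_pos']),Ro.from_euler('xyz',s['ee_rot'],degrees=True)
def goalR(yaw,tilt=0,tiltdir=None):
    "jaw z axis horizontal at yaw; tool x down; body leaned by tilt deg toward world azimuth tiltdir"
    z=np.array([np.cos(np.radians(yaw)),np.sin(np.radians(yaw)),0]);x=np.array([0,0,-1.]);y=np.cross(z,x)
    R=Ro.from_matrix(np.c_[x,y,z])
    if tilt:
        a=np.radians(tiltdir+90); R=Ro.from_rotvec(np.radians(tilt)*np.array([np.cos(a),np.sin(a),0]))*R
    return R
def step(p,R=None):
    p0,R0=pose(); d=R0.inv().apply(np.array(p)-p0)/100
    r=(R0.inv()*R).as_rotvec()/(2*np.pi) if R is not None else np.zeros(3)
    print('shift',d.round(3),'turn',r.round(4),'deg',np.degrees(np.linalg.norm(r)*2*np.pi).round(1))
E
python3 - <<'E'
from h import *
p,R=pose(); print(p,R.as_matrix().round(3))
T=env.get_calibration('wrist')['camera_from_world'];c=-T[:3,:3].T@T[:3,3]
print('cam in tool',R.inv().apply(c-p), 'view dir in tool',R.inv().apply(-T[2,:3]))
for y in(60,-120,0): print(y);step([480,230,270],goalR(y))
B=np.vstack([np.load('pics/cloud0.npy'),np.load('pics/cloud1.npy')])
for lo,hi in((90,130),(130,150),(150,185),(190,330)):
    q=B[(B[:,2]>lo)&(B[:,2]<hi)&(B[:,0]>330)&(B[:,0]<700)&(B[:,1]>-20)&(B[:,1]<420)]
    for x in range(330,700,20):
        s=q[(q[:,0]>=x)&(q[:,0]<x+20)]
        lo_=s[s[:,1]<140]; hi_=s[s[:,1]>=120]
        if len(s):print((lo,hi),x,'box max y',lo_[:,1].max().round() if len(lo_) else None,'mach y',(hi_[:,1].min().round(),hi_[:,1].max().round(),hi_[:,2].min().round()) if len(hi_) else None)
E
```

```text
[ 232.09711695 -525.67933506  213.34087826] [[-0.001  0.915  0.404]
 [ 0.001  0.404 -0.915]
 [-1.     0.    -0.001]]
cam in tool [-170.14770015   83.69239127   -0.76574501] view dir in tool [ 0.956132   -0.2929339   0.00115183]
60
shift [-0.559  5.32  -5.912] turn [-3.505e-01 -1.000e-04 -2.000e-04] deg 126.2
-120
shift [-0.559  5.32  -5.912] turn [ 1.495e-01 -2.000e-04  1.000e-04] deg 53.8
0
shift [-0.559  5.32  -5.912] turn [-1.838e-01 -2.000e-04 -1.000e-04] deg 66.2
(90, 130) 350 box max y 64.0 mach y None
(90, 130) 370 box max y 98.0 mach y None
(90, 130) 390 box max y 103.0 mach y None
(90, 130) 410 box max y 116.0 mach y None
(90, 130) 430 box max y 135.0 mach y (np.float64(120.0), np.float64(135.0), np.float64(91.0))
(90, 130) 450 box max y 129.0 mach y (np.float64(120.0), np.float64(129.0), np.float64(96.0))
(90, 130) 470 box max y 116.0 mach y None
(90, 130) 490 box max y 106.0 mach y None
(90, 130) 510 box max y 93.0 mach y None
(90, 130) 530 box max y 83.0 mach y None
(90, 130) 550 box max y 71.0 mach y None
(90, 130) 570 box max y 58.0 mach y None
(90, 130) 590 box max y 4
[... 1511 characters left out ...]
loat64(150.0))
(190, 330) 410 box max y 8.0 mach y None
(190, 330) 430 box max y 42.0 mach y None
(190, 330) 450 box max y 49.0 mach y None
(190, 330) 470 box max y 39.0 mach y None
(190, 330) 490 box max y 26.0 mach y None
(190, 330) 610 box max y None mach y (np.float64(163.0), np.float64(203.0), np.float64(203.0))
(190, 330) 630 box max y None mach y (np.float64(151.0), np.float64(240.0), np.float64(203.0))
(190, 330) 650 box max y None mach y (np.float64(141.0), np.float64(275.0), np.float64(190.0))
(190, 330) 670 box max y 140.0 mach y (np.float64(128.0), np.float64(312.0), np.float64(202.0))
(190, 330) 690 box max y 140.0 mach y (np.float64(123.0), np.float64(325.0), np.float64(202.0))
```

Request:
send_rows([
  [[-0.87,0,0,0,0,0],[-0.87,0,0,0,0,0],[-0.87,0,0,0,0,0]],
])

```text
time_s: 0.52
ee_pos: [232.6, -526.8, 302.8]
ee_rot: [-1.4, 89.8, -67.6]
force: [-0.2, -0.4, -1.4]
gripper_width: 91.2
```

Request:
send_rows([
  [[0,0.45,-0.5,0,0,0],[0,0.9,-1,0,0,0],[0,0.9,-1,0,0,0]],
])

```text
time_s: 0.9
ee_pos: [274.2, -394.6, 299.5]
ee_rot: [-178.6, 89.8, 115.4]
force: [-0.1, -0.2, -0.2]
gripper_width: 91.1
```

Request:
send_rows([
  [[0,0.45,-0.5,0,0,0],[0,0.9,-1,0,0,0],[0,0.9,-1,0,0,0]],
])

```text
time_s: 1.27
ee_pos: [316.3, -268.1, 300.0]
ee_rot: [-157.8, 89.9, 136.3]
force: [0.1, -0.8, 0.3]
gripper_width: 91.2
```

Request:
send_rows([
  [[0,0.45,-0.5,0,0,0],[0,0.9,-1,0,0,0],[0,0.9,-1,0,0,0]],
])

```text
time_s: 1.65
ee_pos: [358.8, -141.0, 300.2]
ee_rot: [-119.6, 89.9, 174.5]
force: [-0.4, -0.5, -0.5]
gripper_width: 91.3
```

Request:
send_rows([
  [[0,0.45,-0.5,0,0,0],[0,0.9,-1,0,0,0],[0,0.9,-1,0,0,0]],
])

```text
time_s: 2.02
ee_pos: [401.2, -13.6, 300.2]
ee_rot: [-84.9, 89.9, -150.9]
force: [0.1, 0.1, -0.3]
gripper_width: 91.3
```

```bash
python3 -c "
from h import *
step([440,190,300],goalR(60)); print(env.state()['qpos'])"
```

```text
shift [ 0.     1.184 -1.701] turn [-3.499e-01 -2.000e-04  1.000e-04] deg 126.0
[-3.54926174e+00 -4.76972552e-01  1.00340333e+02 -3.65311899e-02
  8.01928234e+01  6.24179977e+01]
```

Request:
send_rows([
  [[0,0.5,-0.5,-0.029,0,0],[0,0.7,-0.95,-0.058,0,0],[0,0.7,-0.95,-0.087,0,0],[0,0.7,-0.95,-0.116,0,0]],
])

```text
time_s: 2.52
ee_pos: [426.6, 98.9, 300.1]
ee_rot: [-89.4, 89.9, -113.5]
force: [0.1, 0.3, 0.6]
gripper_width: 91.3
```

```bash
python3 -c "
from h import *
step([455,260,300],goalR(60)); print(env.state()['qpos'])"
```

```text
shift [-0.002  1.587 -0.399] turn [-0.2336 -0.0003  0.0003] deg 84.1
[11.63120618  3.05181954 96.70038324 -0.11199071 80.3255399  35.75732347]
```

Request:
send_rows([
  [[0,0.5,-0.2,-0.029,0,0],[0,0.9,-0.3,-0.058,0,0],[0,0.9,-0.3,-0.087,0,0],[0,0.9,-0.3,-0.116,0,0]],
])

```text
time_s: 3.02
ee_pos: [437.1, 192.9, 300.0]
ee_rot: [-121.6, 89.9, -104.0]
force: [-0.1, -0.7, 1.6]
gripper_width: 90.9
```

```bash
python3 -c "
from h import *
step([455,260,300],goalR(60)); print(env.state()['qpos'])"
```

```text
shift [-0.002  0.585  0.374] turn [-0.1178 -0.0003  0.0002] deg 42.4
[22.51397212  6.85549196 92.43674772 -0.11148455 80.78916209  4.93869271]
```

Request:
send_rows([
  [[0,0.3,0.2,-0.03,0,0],[0,0.58,0.37,-0.06,0,0],[0,0.58,0.37,-0.09,0,0],[0,0.58,0.37,-0.118,0,0],[0,0.58,0.37,-0.118,0,0]],
])

```text
time_s: 3.65
ee_pos: [455.1, 259.2, 300.1]
ee_rot: [-162.2, 89.9, -102.6]
force: [0.1, 0.1, 0.7]
gripper_width: 91.4
```

Run:
```python
from h import *
p,d,c=grab('wrist','w1.png'); print(env.state()['ee_pos'],env.state()['qpos'])
```

```text
[454.86506402 259.50271807 300.31842813] [ 2.84843778e+01  1.11856498e+01  8.70786741e+01 -5.94426855e-02
  8.17844514e+01 -3.10150012e+01]
```

View pics/w1.png

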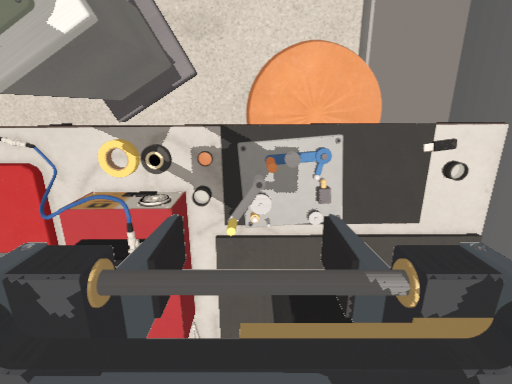

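The wrist view shows the whole unit: the yellow knob top near (231,231), the orange post near (271,166), the blue hinge near (323,157) and the plate from (239,140) to (343,225). Next I'll measure it.

```bash
cat > m3.py <<'E'
from h import *
f=np.load('pics/w1.png.npz');p,d,K,T=f['p'],f['d'],f['K'],f['T']
c=p[110:250,180:370];cv2.imwrite('pics/w1z.png',cv2.cvtColor(cv2.resize(c,None,fx=4.2,fy=4.2,interpolation=cv2.INTER_CUBIC),cv2.COLOR_RGB2BGR))
hsv=cv2.cvtColor(p,cv2.COLOR_RGB2HSV)
for nm,lo,hi in(('orange',(3,150,60),(16,255,255)),('yellow',(22,120,90),(32,255,255)),('blue',(98,120,60),(120,255,255))):
    m=cv2.inRange(hsv,lo,hi); k,l,s,ct=cv2.connectedComponentsWithStats(m)
    for i in range(1,k):
        if s[i,4]>=8 and 180<ct[i,0]<370 and 110<ct[i,1]<250:
            mm=l==i; dm=np.percentile(d[mm],10);
            top=mm&(d<dm+6); v,u=np.nonzero(top); print(nm,s[i],ct[i].round(1),'top px',u.mean().round(1),v.mean().round(1),len(u),depthpt(K,T,u.mean(),v.mean(),np.median(d[top])).round(1))
# plate: cloud heights 8..16
v,u=np.nonzero(d>0);R=T[:3,:3];cc=-R.T@T[:3,3];x=np.linalg.inv(K)@np.array([u,v,np.ones_like(u)]);w=(R.T@(np.array([x[0],-x[1],-x[2]])*d[v,u])).T+cc
q=w[(w[:,2]>9)&(w[:,2]<15)&(w[:,0]>400)&(w[:,0]<640)&(w[:,1]>160)&(w[:,1]<420)]
m=(p.astype(int).ptp(2) if hasattr(p,'ptp') else np.ptp(p.astype(int),axis=2))
mask=np.zeros(d.shape,np.uint8); sel=(w[:,2]>8)&(w[:,2]<50)&(w[:,0]>400)&(w[:,0]<640)
mask[v[sel],u[sel]]=255
mask[:, :225]=0;mask[:,350:]=0
gray=cv2.inRange(hsv,(0,0,95),(180,60,255)); mask&=255
k,l,s,ct=cv2.connectedComponentsWithStats(cv2.morphologyEx(mask,cv2.MORPH_OPEN,np.ones((3,3))))
print('plate z',np.median(q[:,2]))
i=1+s[1:,4].argmax();vv,uu=np.nonzero(l==i)
print(s[i]); P=np.array([onplane(K,T,a,b,12)[:2] for a,b in zip(uu,vv)],np.float32)
print(cv2.minAreaRect(P))
E
python3 m3.py
```

```text
orange [285 110  28  14 159] [299.6 116. ] top px 298.9 114.6 103 [ 457.8  392.1 -271.8]
orange [327 113   7   3  12] [329.6 113.6] top px 329.6 113.5 11 [ 494.4  460.1 -271. ]
orange [284 120   9   4  19] [288.4 122. ] top px 288.4 122.0 19 [ 460.2  360.4 -271.8]
orange [310 123  19   1  19] [319. 123.] top px 319.0 123.0 19 [462.1 384.8 -21.7]
orange [267 157  10  15 112] [270.9 164.5] top px 271.5 166.9 73 [464.6 283.7  85.9]
yellow [228 218   9  14  78] [232.2 223.5] top px 231.5 226.9 22 [514.3 187.9  83.5]
blue [299 148  32  27 344] [316.  157.8] top px 316.0 155.4 267 [496.5 350.4  27.1]
blue [271 154  14  10  86] [279.  158.6] top px 279.0 158.6 86 [471.5 297.7  26.4]
plate z 13.362841649678842
[ 231  134  112   94 8591]
((516.9506225585938, 284.49932861328125), (191.16441345214844, 153.31991577148438), 63.98758316040039)
```

View pics/w1z.png

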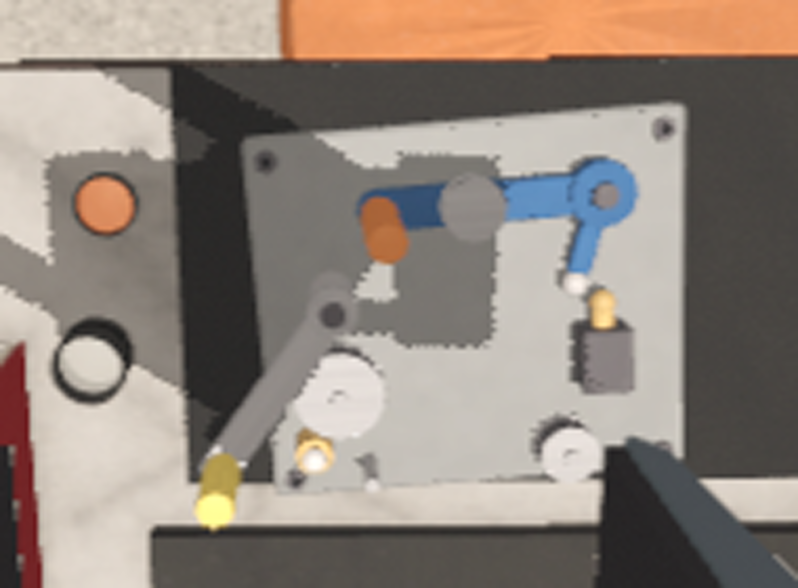

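```bash
cat > m4.py <<'E'
from h import *
f=np.load('pics/w1.png.npz');K,T,d=f['K'],f['T'],f['d']
g=np.load('pics/scene0.png.npz')
def px(a,b):return a/4.2+180-.4,b/4.2+110-.4
P={n:onplane(K,T,*px(*q),z) for n,q,z in(('knobtop',(215,512),86),('posttop',(386,246),85),('thinge',(606,195),30),('khinge',(333,315),48),('c1',(247,141),12),('c2',(684,105),12),('c3',(684,458),12),('c4',(278,490),12))}
for n,v in P.items(): print(n,v.round(1))
for n,q in(('knobtop',(215,512)),('posttop',(386,246)),('khinge',(333,315)),('thinge',(606,195))):
    u,v=px(*q);print(n,'depth',depthpt(K,T,u,v,d[int(v+.5),int(u+.5)]).round(1))
# two-view tops: wrist + scene
for n,q,s in(('knob',(215,512),(297.5,164)),('post',(386,246),(263,194.5))):
    c1,d1=ray(K,T,*px(*q));c2,d2=ray(g['K'],g['T'],*s);t=np.linalg.lstsq(np.c_[d1,-d2],c2-c1,rcond=None)[0]
    print(n,'tri',((c1+t[0]*d1+c2+t[1]*d2)/2).round(1),np.linalg.norm(c1+t[0]*d1-c2-t[1]*d2).round(1))
# fit frame
L={'thinge':(-45,50),'khinge':(-12,-55),'posttop':(-45,-35)}
A=np.array([L[k] for k in L],float);B=np.array([P[k][:2] for k in L])
a,b=A-A.mean(0),B-B.mean(0);th=np.arctan2((a[:,0]*b[:,1]-a[:,1]*b[:,0]).sum(),(a*b).sum())
Rm=np.array([[np.cos(th),-np.sin(th)],[np.sin(th),np.cos(th)]]);O=B.mean(0)-Rm@A.mean(0)
print('yaw',np.degrees(th),'O',O,'res',(B-A@Rm.T-O).round(1).tolist())
for n in P: print(n,'plate',(Rm.T@(P[n][:2]-O)).round(1))
k=Rm.T@(P['knobtop'][:2]-O)-np.array([-12,-55]);print('keeper',-np.arctan2(k[1],k[0]),np.hypot(*k))
E
python3 m4.py
```

```text
knobtop [519.1 183.7  86. ]
posttop [466.4 282.8  85. ]
thinge [502.8 360.3  30. ]
khinge [487.  251.4  48. ]
c1 [419.3 253.2  12. ]
c2 [491.7 403.4  12. ]
c3 [622.9 342.   12. ]
c4 [550. 189.  12.]
knobtop depth [518.3 184.4  88.3]
posttop depth [465.7 283.   88. ]
khinge depth [486.7 251.5  49.3]
thinge depth [502.5 360.2  31.2]
knob tri [519.5 184.5  85.9] 1.7
post tri [467.9 282.5  78.1] 0.1
yaw -25.49530260078996 O [521.83056517 295.56378046] res [[0.1, 0.2], [-0.3, 0.3], [0.2, -0.5]]
knobtop plate [  45.7 -102.1]
posttop plate [-44.6 -35.4]
thinge plate [-45.   50.3]
khinge plate [-12.4 -54.9]
c1 plate [-74.3 -82.4]
c2 plate [-73.6  84.4]
c3 plate [71.3 85.4]
c4 plate [ 71.3 -84.1]
keeper 0.6844506384956764 74.47896952878754
```

```bash
python3 -c "
from h import *
step([519,184,160],goalR(64,8,60))
print(goalR(64,8,60).as_matrix().round(3))"
```

```text
shift [ 1.404 -0.935 -0.323] turn [-0.0125  0.022   0.0007] deg 9.1
[[-0.07  -0.898  0.434]
 [-0.121  0.439  0.89 ]
 [-0.99   0.01  -0.139]]
```

Request:
send_rows([
  [[0.2,-0.5,-0.16,-0.0125,0.022,0],[0.5,-0.93,-0.32,-0.0125,0.022,0],[1,-0.93,-0.32,-0.0125,0.022,0],[1,-0.93,-0.32,-0.0125,0.022,0]],
], jaw=0, force=25)

```text
time_s: 4.2
ee_pos: [516.2, 184.5, 197.4]
ee_rot: [175.6, 81.7, -120.3]
force: [-0.3, -0.1, 1.1]
gripper_width: 54.0
```

Run:
```python
from h import *
print(env.state()['ee_pos'],env.state()['qpos'])
step([519,184,110]);step([519,184,61],goalR(64,8,60))
p,d,c=grab('wrist','w2.png');K,T=c['mtx'],c['camera_from_world']
hsv=cv2.cvtColor(p,cv2.COLOR_RGB2HSV);m=cv2.inRange(hsv,(22,120,90),(32,255,255))
k,l,s,ct=cv2.connectedComponentsWithStats(m)
for i in range(1,k):
    if s[i,4]>30:
        mm=l==i;print(s[i],ct[i],depthpt(K,T,*ct[i],np.median(d[mm])))
```

```text
[516.18025067 184.53732496 197.43059993] [ 21.60822266  20.06795866  89.97993762  -5.27522871  76.58517332
 -40.99413026]
shift [ 0.864 -0.037  0.134] turn [0. 0. 0.] deg 0.0
shift [ 1.349 -0.043  0.205] turn [ 0.0004 -0.0009 -0.0002] deg 0.4
[110  87  31  27 258] [123.46899225 102.77131783] [350.56740608  51.20096336  17.55994391]
[262 181  16  20 226] [269.52212389 190.48230088] [515.29566144 186.92112423  84.82757961]
```

View pics/w2.png

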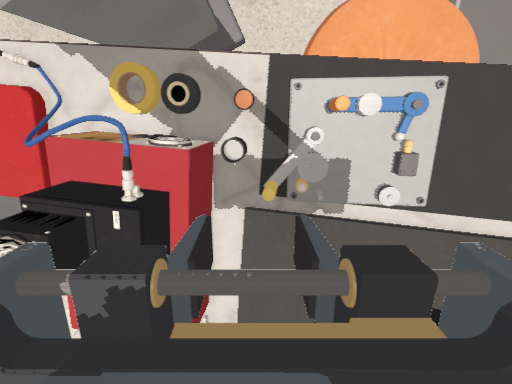

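The wrist view shows the knob at (270,190) in front of and between the fingers, at about (516–519, 185), which agrees with the earlier fix. Next I descend straddling it.

Request:
send_rows([
  [[0.5,-0.04,0.13,0,0,0],[0.86,-0.04,0.13,0,0,0],[0.86,-0.04,0.13,0,0,0]],
])

```text
time_s: 4.62
ee_pos: [521.1, 186.1, 114.1]
ee_rot: [177.4, 82.0, -118.3]
force: [0.4, 0.2, 1.3]
gripper_width: 45.5
```

Request:
send_rows([
  [[0.25,0,0.035,0,0,0],[0.48,0,0.07,0,0,0],[0.48,0,0.07,0,0,0]],
])

```text
time_s: 5.0
ee_pos: [522.5, 187.2, 67.1]
ee_rot: [178.4, 82.2, -117.3]
force: [0.4, 0.1, -0.2]
gripper_width: 45.1
```

Run:
```python
from h import *
s=env.state();print(s['ee_pos'],s['force'],s['gripper_width'])
grab('wrist','w3.png');grab('scene','s3.png')
p=cv2.imread('pics/s3.png')[120:260,170:350];cv2.imwrite('pics/s3z.png',cv2.resize(p,None,fx=4,fy=4,interpolation=cv2.INTER_CUBIC))
```

```text
[522.45299851 187.16137498  67.10682751] [ 0.44948666  0.14351429 -0.23411174] 45.10007100868395
```

View pics/w3.png

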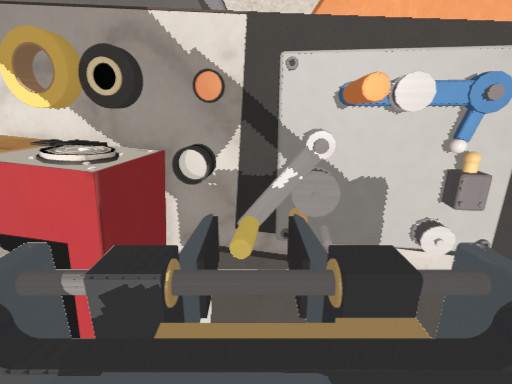

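View pics/s3z.png

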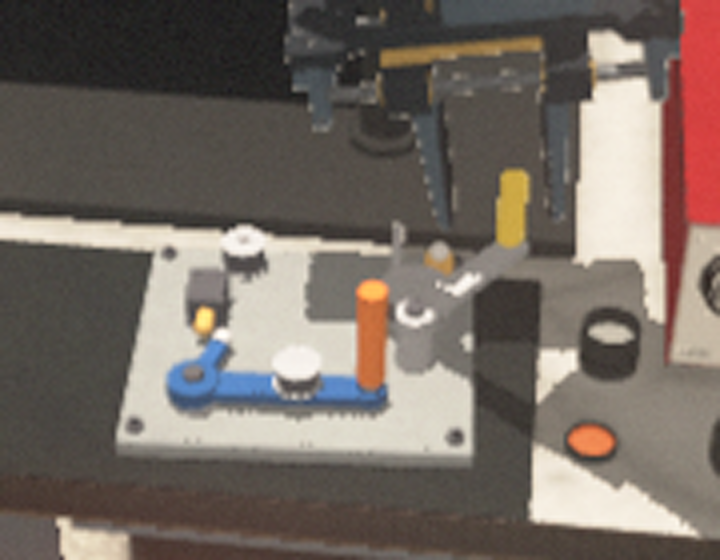

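The fingers straddle the knob: in the wrist view it is at (243,235) between the pads, and the post is untouched. Next I close on it.

Request:
send_rows([
  [[0.05,0,0,0,0,0],[0.05,0,0,0,0,0],[0.05,0,0,0,0,0],[0.05,0,0,0,0,0],[0.05,0,0,0,0,0],[0.05,0,0,0,0,0]],
], jaw=1, force=20)

```text
time_s: 5.85
ee_pos: [521.7, 185.9, 60.8]
ee_rot: [178.2, 82.1, -117.4]
force: [1.2, -1.9, 3.0]
gripper_width: 15.2
```

```bash
cat > arc.py <<'E'
from h import *
th=np.radians(-25.5);Rm=np.array([[np.cos(th),-np.sin(th)],[np.sin(th),np.cos(th)]]);O=np.array([521.8,295.6])
def W(x,y): return Rm@np.array([x,y],float)+O
def knob(q): return W(-12+74*np.cos(q),-55-74*np.sin(q))
def post(q): return W(-45+85*np.sin(q),50-85*np.cos(q))
def rel(fn,q0,qs):
    p0,R0=pose()
    for q in qs:
        d=fn(q)-fn(q0);print(round(q,2),(R0.inv().apply([d[0],d[1],0])/100).round(3))
E
python3 - <<'E'
from arc import *
s=env.state();print(s['ee_pos'],s['force'],s['gripper_width'])
p=Rm.T@(s['ee_pos'][:2]-O)-np.array([-12,-55]);print('q from tcp',-np.arctan2(p[1],p[0]),np.hypot(*p))
rel(knob,.684,[.6,.5,.4,.3,.2,.1,0,-.03,-.06])
E
```

```text
[521.68700846 185.88625465  60.78587604] [ 1.1560159  -1.90975098  2.96247638] 15.21044122788345
q from tcp 0.6405333007649531 73.74991875590963
0.6 [-0.007 -0.037  0.049]
0.5 [-0.016 -0.076  0.112]
0.4 [-0.025 -0.107  0.178]
0.3 [-0.035 -0.133  0.247]
0.2 [-0.045 -0.151  0.318]
0.1 [-0.055 -0.161  0.39 ]
0 [-0.065 -0.165  0.464]
-0.03 [-0.068 -0.165  0.486]
-0.06 [-0.071 -0.163  0.508]
```

Request:
send_rows([
  [[-0.007,-0.037,0.05,0,0,0],[-0.016,-0.076,0.11,0,0,0],[-0.025,-0.107,0.18,0,0,0],[-0.035,-0.133,0.25,0,0,0],[-0.045,-0.15,0.32,0,0,0],[-0.055,-0.16,0.39,0,0,0],[-0.065,-0.165,0.46,0,0,0],[-0.065,-0.165,0.46,0,0,0],[-0.065,-0.165,0.46,0,0,0]],
])

```text
time_s: 6.98
ee_pos: [553.8, 217.1, 60.5]
ee_rot: [177.0, 81.5, -118.7]
force: [-3.5, -11.7, 8.7]
gripper_width: 15.6
```

Run:
```python
from arc import *
s=env.state();print(s['ee_pos'],s['force'],s['gripper_width'])
p=Rm.T@(s['ee_pos'][:2]-O)-np.array([-12,-55]);print('q from tcp',-np.arctan2(p[1],p[0]),np.hypot(*p))
grab('wrist','w4.png');grab('scene','s4.png')
p=cv2.imread('pics/s4.png')[120:260,170:350];cv2.imwrite('pics/s4z.png',cv2.resize(p,None,fx=4,fy=4,interpolation=cv2.INTER_CUBIC))
```

```text
[553.84920732 217.09500262  60.54565455] [ -3.54306872 -11.69642837   8.67331254] 15.55962586448562
q from tcp 0.027559859981719215 74.75280272543097
```

View pics/w4.png

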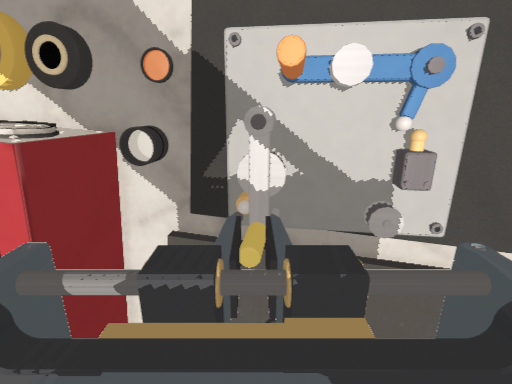

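View pics/s4z.png

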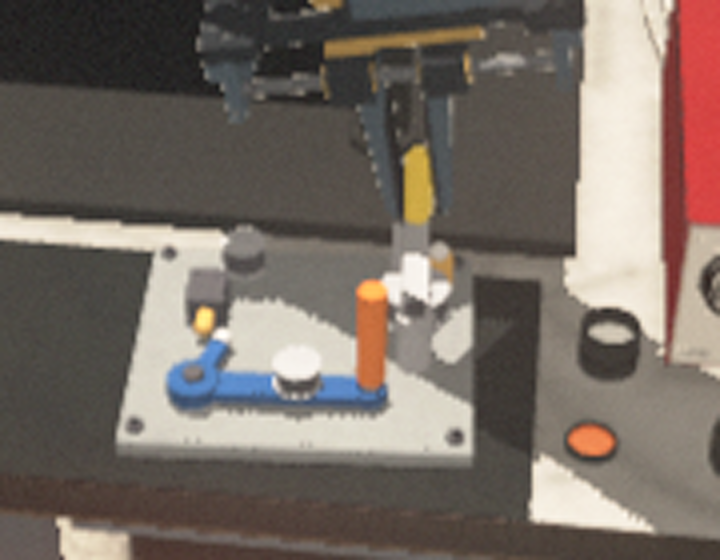

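Request:
send_rows([
  [[0,0,0.03,0,0,0],[-0.005,0,0.06,0,0,0],[-0.005,0,0.06,0,0,0],[-0.005,0,0.06,0,0,0]],
])

```text
time_s: 7.58
ee_pos: [554.1, 217.4, 60.3]
ee_rot: [176.6, 80.8, -118.9]
force: [-7.2, -23.9, 13.3]
gripper_width: 15.9
```

Run:
```python
from arc import *
s=env.state();print(s['ee_pos'],s['force'],s['gripper_width'])
p=Rm.T@(s['ee_pos'][:2]-O)-np.array([-12,-55]);print('q from tcp',-np.arctan2(p[1],p[0]),np.hypot(*p))
```

```text
[554.07090096 217.4107426   60.33112861] [ -7.23747291 -23.92473564  13.30702674] 15.893504893061658
q from tcp 0.022452757493014966 74.80743869229035
```

It has hit a firm stop: 12 N more moved it only 0.3 mm, so the bar is shut. Next I back off the push, open and lift.

Request:
send_rows([
  [[0,0,-0.05,0,0,0],[0,0,-0.05,0,0,0],[0,0,-0.05,0,0,0],[0,0,-0.05,0,0,0]],
], jaw=0.1)

```text
time_s: 8.07
ee_pos: [556.8, 222.5, 60.5]
ee_rot: [177.7, 82.1, -117.9]
force: [-0.3, 0.4, 0.3]
gripper_width: 41.0
```

Request:
send_rows([
  [[-0.25,0,-0.035,0,0,0],[-0.45,0,-0.06,0,0,0],[-0.5,0,-0.07,0,0,0],[-0.5,0.4,-0.07,0,0,0],[-0.7,0.8,-0.1,0,0,0],[-0.7,0.8,-0.1,0,0,0]],
])

```text
time_s: 8.82
ee_pos: [483.3, 257.2, 132.7]
ee_rot: [177.8, 82.1, -117.7]
force: [0.1, -0.1, -0.0]
gripper_width: 40.9
```

Run:
```python
from arc import *
s=env.state();print(s['ee_pos'],s['force'],s['gripper_width'])
p,d,c=grab('wrist','w5.png');K,T=c['mtx'],c['camera_from_world']
hsv=cv2.cvtColor(p,cv2.COLOR_RGB2HSV);m=cv2.inRange(hsv,(22,120,90),(32,255,255))
k,l,s,ct=cv2.connectedComponentsWithStats(m)
for i in range(1,k):
    if s[i,4]>30:
        mm=l==i;print(s[i],ct[i],depthpt(K,T,*ct[i],np.median(d[mm])))
print(knob(0),post(0),post(.6))
```

```text
[483.25503616 257.20524441 132.6520729 ] [ 0.11805261 -0.13878204 -0.02685295] 40.949427738128946
[  38  113   52   55 1285] [ 63.47859922 139.29571984] [340.56872393  74.47210964  17.85365598]
[554.08217731 219.26612136] [466.11577382 283.3825144 ] [515.82657401 276.12050992]
```

View pics/w5.png

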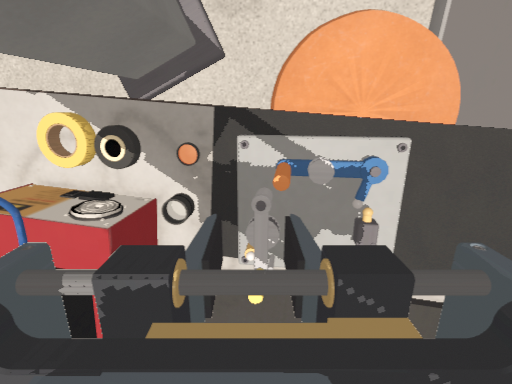

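The keeper bar now lies along the plate's x, from (262,203) to the knob at (256,297) in the wrist view, with the ball at (249,253) beside it. The tensioner is still at rest. Next I turn for the post.

```bash
python3 -c "
from arc import *
step([466,283,135],goalR(-20,5,160)); print(env.state()['qpos'])"
```

```text
shift [-0.049  0.28   0.154] turn [ 0.2349 -0.0296  0.0053] deg 85.2
[ 29.33749968  23.03454139  95.33904925  -4.63125057  68.3033973
 -33.13825513]
```

Request:
send_rows([
  [[-0.05,0.28,0.15,0.029,-0.004,0],[-0.05,0.28,0.15,0.058,-0.007,0.001],[-0.05,0.28,0.15,0.087,-0.011,0.002],[-0.05,0.28,0.15,0.116,-0.015,0.003],[-0.05,0.28,0.15,0.145,-0.018,0.003],[-0.05,0.28,0.15,0.174,-0.022,0.004],[-0.05,0.28,0.15,0.203,-0.026,0.005],[-0.05,0.28,0.15,0.235,-0.0296,0.005],[-0.05,0.28,0.15,0.235,-0.0296,0.005],[-0.05,0.28,0.15,0.235,-0.0296,0.005]],
])

```text
time_s: 10.12
ee_pos: [466.7, 281.9, 134.5]
ee_rot: [-1.7, 85.0, -21.7]
force: [-0.1, -0.5, 0.4]
gripper_width: 41.1
```

Run:
```python
from arc import *
s=env.state();print(s['ee_pos'],s['force'],s['gripper_width'],s['qpos'])
p,d,c=grab('wrist','w6.png');K,T=c['mtx'],c['camera_from_world']
hsv=cv2.cvtColor(p,cv2.COLOR_RGB2HSV);m=cv2.inRange(hsv,(3,150,60),(16,255,255))
k,l,s,ct=cv2.connectedComponentsWithStats(m)
for i in range(1,k):
    if s[i,4]>30:
        mm=l==i;print(s[i],ct[i],depthpt(K,T,*ct[i],np.median(d[mm])))
step([466,283.4,60],goalR(-20,5,160)); print(goalR(-20,5,160).as_matrix().round(3))
```

```text
[466.69786324 281.88233559 134.52256086] [-0.08679374 -0.52551296  0.4278575 ] 41.062545469313804 [ 32.41585869  17.92732845 102.75551733  -4.8624659   56.47498958
  55.03347031]
[148  13  20  26 182] [158.11538462  24.0989011 ] [ 418.70875753  536.45023237 -272.60548659]
[194  15  10  13  47] [197.89361702  21.78723404] [ 485.85821681  516.78407131 -269.95936262]
[160  35  43  34 306] [180.20261438  50.40196078] [ 437.79083419  484.96435589 -270.16643199]
[184  39  14   9  45] [191.8  43.4] [ 461.88034365  489.18283258 -272.53434008]
[145  52  21  17  93] [156.80645161  57.93548387] [ 393.8179476   486.62123017 -266.80574699]
[165  56  11  10  53] [170.32075472  60.71698113] [ 414.09043126  475.0987948  -269.61426826]
[188  68  16  12  90] [195.41111111  74.32222222] [ 447.35937532  439.25938204 -272.08837982]
[188  77  17  10  54] [196.44444444  82.18518519] [ 443.60738226  426.20775206 -273.83102331]
[ 164   85   40   76 1083] [186.00923361 121.41828255] [ 397.17634531  367.1495504  -267.52821177]
[144 106  24  14 161] [154.77639752 112.34161491] [ 347.78884433  403.03282978 -273.77780812]
[148 125  12  15  46] [153.39130435 132.06521739] [ 326.77138822  370.43221482 -282.74844546]
[237 187  17  32 405] [244.79259259 202.92592593] [467.1430159  289.59999317  81.53159649]
shift [ 0.743  0.013 -0.077] turn [-0.0001  0.      0.0004] deg 0.1
[[ 0.082  0.342  0.936]
 [-0.03   0.94  -0.341]
 [-0.996  0.     0.087]]
```

View pics/w6.png

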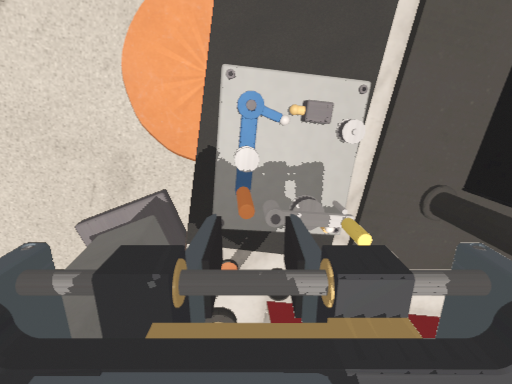

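The post top, near (246,212), is centred between the fingers, and the keeper is shut with its knob at (363,238). Next I descend and grip.

Request:
send_rows([
  [[0.3,0.01,-0.03,0,0,0],[0.6,0.01,-0.06,0,0,0],[0.74,0.01,-0.077,0,0,0],[0.74,0.01,-0.077,0,0,0]],
])

```text
time_s: 10.68
ee_pos: [465.2, 283.1, 59.9]
ee_rot: [-2.2, 85.0, -22.3]
force: [-0.6, 0.5, 0.8]
gripper_width: 40.8
```

Request:
send_rows([
  [[0,0,0,0,0,0],[0,0,0,0,0,0],[0,0,0,0,0,0],[0,0,0,0,0,0],[0,0,0,0,0,0]],
], jaw=1, force=25)

```text
time_s: 11.3
ee_pos: [466.7, 283.4, 61.5]
ee_rot: [-0.2, 84.8, -20.3]
force: [4.1, -4.1, 3.2]
gripper_width: 14.1
```

Run:
```python
from arc import *
s=env.state();print(s['ee_pos'],s['force'],s['gripper_width'])
p=Rm.T@(s['ee_pos'][:2]-O)-np.array([-45,50]);print('q from tcp',np.arctan2(p[0],-p[1]),np.hypot(*p))
rel(post,0,[.1,.2,.3,.4,.5,.55,.6,.63])
```

```text
[466.74700417 283.36063552  61.52504944] [ 4.0829456  -4.09582154  3.18820116] 14.145065509864393
q from tcp 0.006833781854164009 84.74997482028917
0.1 [ 0.008 -0.004  0.085]
0.2 [0.015 0.001 0.169]
0.3 [0.023 0.014 0.253]
0.4 [0.03  0.036 0.334]
0.5 [0.037 0.066 0.414]
0.55 [0.041 0.083 0.452]
0.6 [0.044 0.103 0.49 ]
0.63 [0.046 0.116 0.512]
```

Request:
send_rows([
  [[0.004,-0.002,0.04,0,0,0],[0.008,-0.004,0.085,0,0,0],[0.012,-0.002,0.13,0,0,0],[0.015,0.001,0.17,0,0,0],[0.019,0.007,0.21,0,0,0],[0.023,0.014,0.253,0,0,0],[0.027,0.025,0.295,0,0,0],[0.03,0.036,0.334,0,0,0],[0.034,0.05,0.375,0,0,0],[0.037,0.066,0.414,0,0,0],[0.041,0.083,0.452,0,0,0],[0.044,0.103,0.49,0,0,0],[0.045,0.108,0.5,0,0,0],[0.045,0.108,0.5,0,0,0],[0.045,0.108,0.5,0,0,0]],
])

```text
time_s: 13.18
ee_pos: [512.5, 275.2, 60.7]
ee_rot: [-4.8, 85.3, -24.9]
force: [-7.4, -2.8, 10.9]
gripper_width: 14.0
```

Run:
```python
from arc import *
s=env.state();print(s['ee_pos'],s['force'],s['gripper_width'])
p=Rm.T@(s['ee_pos'][:2]-O)-np.array([-45,50]);print('q from tcp',np.arctan2(p[0],-p[1]),np.hypot(*p))
grab('wrist','w7.png');grab('scene','s7.png')
p=cv2.imread('pics/s7.png')[120:260,170:350];cv2.imwrite('pics/s7z.png',cv2.resize(p,None,fx=4,fy=4,interpolation=cv2.INTER_CUBIC))
```

```text
[512.46561858 275.19013084  60.73163739] [-7.40495275 -2.84456109 10.93615473] 13.967309479678946
q from tcp 0.5594572608533748 85.47080002250237
```

View pics/w7.png

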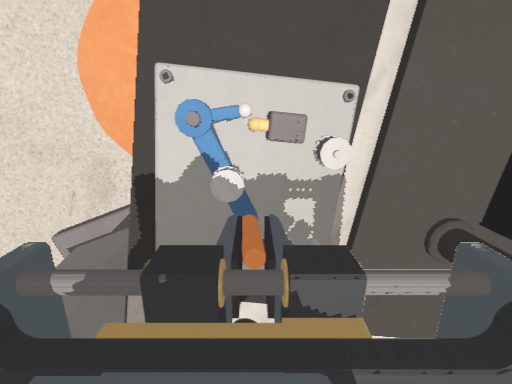

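View pics/s7z.png

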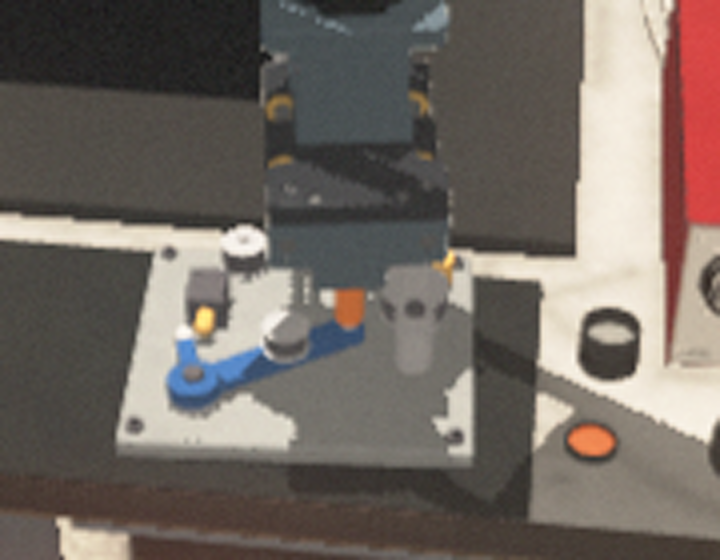

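The lobe's white tip, at (245,110) in the wrist view, has passed the brass plunger. The TCP gives about 0.56 rad, so I'll add some margin.

Request:
send_rows([
  [[0,0.01,0.02,0,0,0],[0,0.02,0.04,0,0,0],[0,0.02,0.04,0,0,0],[0,0.02,0.04,0,0,0],[0,0.02,0.04,0,0,0]],
])

```text
time_s: 13.9
ee_pos: [516.3, 275.5, 60.7]
ee_rot: [-5.5, 85.4, -25.7]
force: [-7.4, -1.7, 9.8]
gripper_width: 14.1
```

Run:
```python
from arc import *
s=env.state();print(s['time_s'],s['ee_pos'],s['force'],s['gripper_width'])
p=Rm.T@(s['ee_pos'][:2]-O)-np.array([-45,50]);print('q from tcp',np.arctan2(p[0],-p[1]),np.hypot(*p))
f,d,c=grab('wrist','w8.png');K,T=c['mtx'],c['camera_from_world']
m=cv2.inRange(cv2.cvtColor(f,cv2.COLOR_RGB2HSV),(98,150,60),(120,255,255));v,u=np.nonzero(m)
Q=np.array([Rm.T@(onplane(K,T,a,b,28)[:2]-O) for a,b in zip(u,v)])-np.array([-45,50]);r=np.hypot(*Q.T)
z=Q[(r>30)&(r<95)&(Q[:,1]<-10)];a=np.arctan2(z[:,0],-z[:,1]);print('arm angle from blue',np.median(a),a.std(),len(a))
p,d,c=grab('side','d8.png');K,T=c['mtx'],c['camera_from_world']
m=cv2.inRange(cv2.cvtColor(p,cv2.COLOR_RGB2HSV),(22,120,90),(32,255,255));k,l,st,ct=cv2.connectedComponentsWithStats(m)
for i in range(1,k):
    if st[i,4]>6 and 230<ct[i,0]<340: print(st[i],ct[i],depthpt(K,T,*ct[i],np.median(d[l==i])))
x=p[170:270,200:340];cv2.imwrite('pics/d8z.png',cv2.cvtColor(cv2.resize(x,None,fx=5,fy=5,interpolation=cv2.INTER_CUBIC),cv2.COLOR_RGB2BGR))
```

```text
13.9 [516.32194284 275.45267235  60.74322646] [-7.43530201 -1.67748145  9.80390011] 14.127239837916619
q from tcp 0.6045064943952225 85.73715412777125Traceback (most recent call last):
  File "<stdin>", line 6, in <module>
ValueError: operands could not be broadcast together with shapes (0,) (2,)
```

Run:
```python
from arc import *
f=np.load('pics/w8.png.npz');K,T=f['K'],f['T'];h=cv2.cvtColor(f['p'],cv2.COLOR_RGB2HSV)
print(h[120,185:200])
m=cv2.inRange(h,(98,110,50),(125,255,255));v,u=np.nonzero(m);print(len(u))
if len(u):
    Q=np.array([Rm.T@(onplane(K,T,a,b,28)[:2]-O) for a,b in zip(u,v)])-np.array([-45,50]);r=np.hypot(*Q.T)
    z=Q[(r>30)&(r<95)&(Q[:,1]<-10)];a=np.arctan2(z[:,0],-z[:,1]);print('arm angle from blue',np.median(a),a.std(),len(a))
p,d,c=grab('side','d8.png');K,T=c['mtx'],c['camera_from_world']
m=cv2.inRange(cv2.cvtColor(p,cv2.COLOR_RGB2HSV),(22,120,90),(32,255,255));k,l,st,ct=cv2.connectedComponentsWithStats(m)
for i in range(1,k):
    if st[i,4]>6 and 230<ct[i,0]<340: print(st[i],ct[i],depthpt(K,T,*ct[i],np.median(d[l==i])))
x=p[170:270,200:340];cv2.imwrite('pics/d8z.png',cv2.cvtColor(cv2.resize(x,None,fx=5,fy=5,interpolation=cv2.INTER_CUBIC),cv2.COLOR_RGB2BGR))
```

```text
[[  3  16 155]
 [  0  15 156]
 [  3  15 157]
 [  0  13 156]
 [  0  15 157]
 [  0  15 157]
 [  3  15 157]
 [  3  16 159]
 [  0  15 156]
 [176  14 125]
 [107 110 181]
 [105 124 204]
 [105 124 204]
 [105 123 205]
 [105 124 205]]
2408
arm angle from blue 0.6270664546235112 0.09748987638647769 629
[284 208   7  18  92] [286.95652174 216.70652174] [552.55153674 212.26686511  72.9608275 ]
```

View pics/d8z.png

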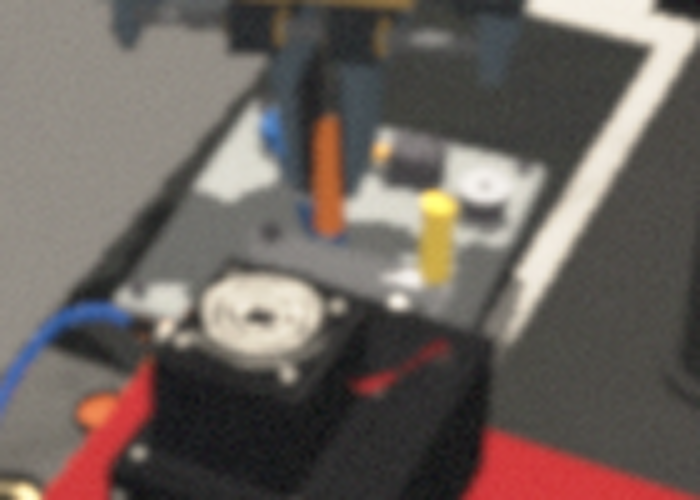

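View pics/w8.png

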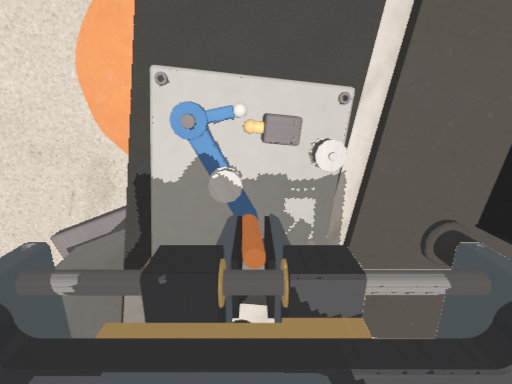

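The side view shows the knob at (287,217) px. That puts its axis at about (552,219) mm, against (554,219) expected when shut, and the ball stands clear behind the bar. The post is still gripped and the lobe is past the plunger. I'm handing in.

```bash
python3 -c "
from h import *
print(env.job_done()); s=env.state();print(s['time_s'],s['ee_pos'],s['force'],s['gripper_width'])"
```

```text
the job is handed in; nothing more can be done
None
the job is handed in; nothing more can be done
```

The keeper bar is shut and the gripper is still holding the tensioner arm back past its click. I handed the job in at about 14 s of the 43 s allowed; no verdict is reported.

- **Keeper:** I gripped the yellow knob and swung the bar until it met a firm stop, where 12 N more moved it only 0.3 mm. In the last side view the knob sat about 2 mm from its expected shut position, with the ball standing behind the bar.
- **Tensioner:** I then gripped the orange post and pushed it back. The gripper position gives 0.60 rad and the blue arm in the wrist image 0.63 ± 0.1 rad, so the two agree roughly. The lobe is clear of the plunger, and the wrist feels about 7.5 N sideways, close to the stated spring force.
- **Loose parts:** The gripper stayed clear of them. The lens tube and orange filter look unmoved in the later pictures. I did not measure any of the three again, and I never separately identified or checked the power sensor.

One earlier disagreement: triangulating the post top gave 78 mm, against 85 mm in the text and 88 mm from depth. Its sideways position agreed to about 2 mm, so I used that.

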